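# Pack the winder kit into its tray

### The job

Pack the kit for the winder into the tray on the bench: the tall pale wooden bobbin goes in the red dish, the short pale wooden bobbin in the yellow dish, the dark wooden bobbin in the blue dish and the black rubber roller in the green dish, each standing upright and flat in the middle of its dish. The white and the grey plastic bobbins do not belong to the kit: leave them standing where they are.

Things in the scene. Friction and masses are not known exactly. Their poses are not given: they have to be found in the camera images.
- bobbin_tall: Tall bobbin turned from pale wood: 42 mm across its two flanges, 70 mm high; lower flange 0-19 mm, upper flange 51-70 mm, waist 34 mm across. About 50 g. Loose, stands upright at the start. Origin at the centre of its underside, z up along its axis; its yaw means nothing (round).
- bobbin_short: Short, squat bobbin turned from pale wood: 44 mm across its flanges, 40 mm high; lower flange 0-21 mm, upper flange 28-40 mm, waist 36 mm across. About 50 g. Loose, stands upright at the start. Origin at the centre of its underside, z up along its axis; its yaw means nothing (round).
- bobbin_dark: Bobbin turned from dark brown wood: 38 mm across its flanges, 55 mm high; lower flange 0-15 mm, upper flange 40-55 mm, waist 31 mm across. About 50 g. Loose, stands upright at the start. Origin at the centre of its underside, z up along its axis; its yaw means nothing (round).
- roller_black: Black rubber roller, a plain cylinder 40 mm across and 48 mm high with a small step at each end. About 70 g. Loose, stands upright at the start. Origin at the centre of its underside, z up along its axis; its yaw means nothing (round).
- bobbin_white: Look-alike, does not belong to the kit: white plastic bobbin, 42 mm across, 68 mm high. Loose, stands upright at the start. Origin at the centre of its underside, z up along its axis; its yaw means nothing (round).
- bobbin_grey: Look-alike, does not belong to the kit: mid-grey plastic bobbin, 42 mm across, 45 mm high. Loose, stands upright at the start. Origin at the centre of its underside, z up along its axis; its yaw means nothing (round).
- dish_red: Red dish, one of four equal round dishes fixed in the quarters of a low square wooden tray (188 mm wide, 18 mm high, fixed); which quarter varies. 77 mm across, 67 mm inside, 16 mm high; dish centres 89 mm apart. Origin at the centre of the dish's underside, 5 mm above the bench; z up, x and y along the tray's sides. The floor parts stand on is 4 mm above the origin, the rim 16 mm.
- dish_yellow: Yellow dish, one of four equal round dishes fixed in the quarters of a low square wooden tray (188 mm wide, 18 mm high, fixed); which quarter varies. 77 mm across, 67 mm inside, 16 mm high; dish centres 89 mm apart. Origin at the centre of the dish's underside, 5 mm above the bench; z up, x and y along the tray's sides. The floor parts stand on is 4 mm above the origin, the rim 16 mm.
- dish_blue: Blue dish, one of four equal round dishes fixed in the quarters of a low square wooden tray (188 mm wide, 18 mm high, fixed); which quarter varies. 77 mm across, 67 mm inside, 16 mm high; dish centres 89 mm apart. Origin at the centre of the dish's underside, 5 mm above the bench; z up, x and y along the tray's sides. The floor parts stand on is 4 mm above the origin, the rim 16 mm.
- dish_green: Green dish, one of four equal round dishes fixed in the quarters of a low square wooden tray (188 mm wide, 18 mm high, fixed); which quarter varies. 77 mm across, 67 mm inside, 16 mm high; dish centres 89 mm apart. Origin at the centre of the dish's underside, 5 mm above the bench; z up, x and y along the tray's sides. The floor parts stand on is 4 mm above the origin, the rim 16 mm.
Things that resemble listed ones, but are neither listed nor needed, are in the scene too. Leave any turquoise look-alike of the bobbin_tall alone.

How it is judged:
At the end, for the whole second after the job is handed in: Each kit part stands upright (0.12 rad), released and at rest, on the floor of its own dish, its axis within 15 mm of the dish centre and its underside 0 to 8 mm above the dish underside; the white and the grey bobbin stand upright within 20 mm of where they were (horizontal distance between bobbin_tall and dish_red below 0.015 m and z of bobbin_tall in the frame of dish_red between 0 and 0.008 m and angle between each of bobbin_tall, bobbin_short, bobbin_dark, roller_black, bobbin_white, bobbin_grey's own z axis and vertical below 0.12 rad and linear speed of each of bobbin_tall, bobbin_short, bobbin_dark, roller_black, bobbin_white, bobbin_grey below 0.02 m/s and angular speed of each of bobbin_tall, bobbin_short, bobbin_dark, roller_black below 0.2 rad/s and contact force between each of bobbin_tall, bobbin_short, bobbin_dark, roller_black and the fingers below 0.05 N and horizontal distance between bobbin_short and dish_yellow below 0.015 m and z of bobbin_short in the frame of dish_yellow between 0 and 0.008 m and horizontal distance between bobbin_dark and dish_blue below 0.015 m and z of bobbin_dark in the frame of dish_blue between 0 and 0.008 m and horizontal distance between roller_black and dish_green below 0.015 m and z of roller_black in the frame of dish_green between 0 and 0.008 m and distance of each of bobbin_white, bobbin_grey from where it was at the start of the episode below 0.02 m); the robot touches nothing.
It also fails if it takes over 102 s, if anything falls off the work surface, if the arm or the gripper's body presses on something with over 40 N, if the wrist force passes 120 N, or if a joint passes its speed limit or range.

### The arm

A 7-joint arm with a two-finger parallel gripper is mounted at the origin on a cart in front of the work surface, level with it; the furniture and walls round the work are solid. World frame = base frame: x ahead of the robot, y to its left, z up, the work surface at z = 0. Lengths are in m, angles in rad, forces in N, time in s.
With the tool pointing down it reaches from about 0.375 to 0.925 m from the base axis. Payload 3.1 kg.
Tool frame: the origin (TCP) lies on the centre line of the jaws, within the pads' length; the fingertips stand 22 mm ahead of it and the grasp point (between the pads) lies 3 mm ahead of it (robot.finger_overhang is the z of the fingertips in the tool frame, in m); z points along the fingers, y is the line along which they close (so a half turn about z gives the same grasp; the last joint's range is limited). The gripper opens to 85 mm and grips with 20 to 120 N. Pads are 22 mm wide; open, the fingers measure 114 mm over their backs; the gripper's body (76 mm by 85 mm) begins 54 mm behind the grasp point. The pads swing forward as they close: fully open they stand 13 mm farther back than shut.
Start: joints at [1.015, 0.383, 0.044, 1.598, -0.018, 1.161, -0.05], TCP at [0.287, -0.583, 0.253] pointing down, gripper open.
Joint ranges: [-2.61, 2.61], [-0.41, 2.15], [-1.48, 1.57], [0, 2.5], [-1.57, 4.71], [0.05, 1.97], [-2.85, 2.85]. Speed limits (rad/s): [2.79, 2.79, 3.14, 3.14, 3.14, 3.14, 3.14].

### API

Orientations are given as a unit quaternion [w, x, y, z].
In Python, from cell import robot gives the robot as it stands. Calls block until the motion is done:
- robot.move_ptp(position, orientation): joint-space move of the TCP to a pose.
- robot.move_linear(position, feed=0.15, orientation=None, until_force=None): straight line of the TCP; orientation=None keeps the orientation; feed is the mean speed in m/s. With until_force (N) it stops when the force on the tool has changed by that much, and returns True; else False.
- robot.set_joints(angles): joint-space move.
- robot.open() and robot.grasp(effort=None): open the fingers fully, or close them until they stop; effort is the grip in N (None keeps the last).
- robot.pause(seconds).
- robot.inverse_kinematics(position, orientation): joint angles nearest the present ones, or None.
- robot.state(): the state.
- robot.snapshot(name): name is "scene" or "top" or "wrist"; returns the picture (400x640x3 uint8, red, green, blue); there is no depth.
- robot.calibration(name): a dict with "vfov" (degrees; the focal length in pixels is half the picture's height over the tangent of half this angle, whatever the lens; pixels are square), "cx", "cy" (the principal point, pixels), "position" and "attitude" of the camera in the world. Camera axes: x right, y down, z forward; pixel columns grow to the right and rows downward; lengths in m; the calibration is good to about 2 mm. A picture is of the moment at which its call begins: read the wrist's pose just before it. calibration takes no time and is no camera call; for the wrist camera it gives the pose at the moment of the call.
A pose or a line that the arm cannot do raises robot.PlanningError and nothing moves.
- robot.finish_job(): hands the job in; it is judged then, once.
Trained networks look in the newest picture that a camera, given by its name, has taken for a name from the list of things; names that differ only in an ending like _2 or _b are one class to them, and where a whole thing is asked for, a point or a joint stands for the part that bears it (a point fixed in the world has none). Each returns a list of dicts, best first, with "p" (0 to 1); they miss things now and then, are a little off and sometimes report something else, mostly with a low value. They report only what shows in the picture. A call takes as long as a camera call. They do not tell look-alikes from the thing itself.
- robot.search_frame(camera, label): "at" ([x, y, z] in m, in world coordinates, good to about 4 mm: the middle of the surface that is visible of it).
The state is a dict: "t": time; "joints": joint angles; "qd": joint speeds; "joint_torque": joint torques, N m; "tcp_pos": TCP position; "tool_rot": TCP orientation; "wrist_force": force on the tool from outside, world axes, zero at the start; "moment": the same for the moment, N m; "grip_width": finger opening in m; "grasp_force": force on a finger pad.
Only numpy, scipy, OpenCV 4.12 (cv2) and the standard library are available. Lean on these libraries where they do the work, as an engineer would, in place of code of your own. Each camera call takes 0.05 s, during which the arm holds its last target. There are 200 camera calls.

## Working session

There is one attempt and no reset: what is moved stays moved. The work goes in short steps, each a Python script; the robot and the scene stay as the last script left them, time stands still between calls to the robot, and variables do not carry over. Pictures are saved under pics/ and viewed, at most 14 in all, crops included, and the job is handed in when it is done.

```bash
mkdir -p pics
cat > h.py <<'E'
import numpy as np, cv2
from cell import robot
def save(cam,n):
    im=robot.snapshot(cam); cv2.imwrite(f'pics/{n}.png',cv2.cvtColor(im,cv2.COLOR_RGB2BGR)); return im
def Rm(c):
    a=np.array(c['attitude'],float)
    if a.shape==(3,3): return a
    from scipy.spatial.transform import Rotation as R
    return R.from_quat([a[1],a[2],a[3],a[0]]).as_matrix()
def proj(c,p):
    f=200/np.tan(np.radians(c['vfov'])/2); q=Rm(c).T@(np.array(p)-np.array(c['position'])); return f*q[0]/q[2]+c['cx'],f*q[1]/q[2]+c['cy']
def ray(c,u,v,z):
    f=200/np.tan(np.radians(c['vfov'])/2); d=Rm(c)@np.array([(u-c['cx'])/f,(v-c['cy'])/f,1]); o=np.array(c['position']); return o+d*(z-o[2])/d[2]
E
python3 - <<'E'
from h import *
for cam in ('top','scene'):
    save(cam,cam); c=robot.calibration(cam); print(cam,c)
    for l in ['bobbin_tall','bobbin_short','bobbin_dark','roller_black','bobbin_white','bobbin_grey','dish_red','dish_yellow','dish_blue','dish_green']:
        print(l,[(np.round(d['at'],3).tolist(),round(d['p'],2),[int(x) for x in proj(c,d['at'])]) for d in robot.search_frame(cam,l)][:4])
print(robot.state())
E
```

```text
top {'vfov': 43.4596704336296, 'cx': 323.1379342805563, 'cy': 202.38910860633928, 'position': array([ 0.48243966, -0.07876439,  1.22467175]), 'attitude': array([-0.0305891 ,  0.71052105, -0.70286014,  0.01455242])}
bobbin_tall [([0.482, -0.071, 0.069], 0.82, [331, 234]), ([0.52, -0.395, 0.072], 0.64, [473, 219])]
bobbin_short [([0.602, -0.335, 0.037], 0.53, [443, 185])]
bobbin_dark []
roller_black [([0.593, -0.099, 0.049], 0.52, [343, 187])]
bobbin_white [([0.474, -0.201, 0.07], 0.79, [387, 238])]
bobbin_grey [([0.593, -0.202, 0.047], 0.78, [387, 187])]
dish_red [([0.614, 0.2, 0.006], 0.72, [221, 179])]
dish_yellow [([0.551, 0.089, 0.012], 0.6, [265, 205]), ([0.48, -0.073, 0.072], 0.28, [331, 235])]
dish_blue [([0.527, 0.181, 0.007], 0.92, [227, 214])]
dish_green [([0.637, 0.113, 0.01], 0.73, [256, 170])]
scene {'vfov': 42.984140211618026, 'cx': 314.88085954989856, 'cy': 207.73655670895718, 'position': array([-0.5214185 ,  0.77028177,  0.68534583]), 'attitude': array([ 0.23470364, -0.35494658,  0.7683118 , -0.47814653])}
bobbin_tall [([0.465, -0.064, 0.04], 0.92, [324, 215]), ([0.505
[... 665 characters left out ...]
,  0.38285617,  0.04387663,  1.5978542 , -0.01788854,
        1.16122114, -0.04989614]), 'qd': array([-3.72908148e-04, -1.06098319e-03, -4.63079524e-04,  1.42262293e-05,
       -3.84318896e-05, -5.36173924e-04,  7.50874565e-05]), 'joint_torque': array([ 2.13339204e-04, -4.33452559e+01,  1.02338266e+00, -2.49922264e+01,
        1.06513515e-02,  1.75757585e-03,  1.67800494e-06]), 'tcp_pos': array([ 0.28731389, -0.5830763 ,  0.25331846]), 'tool_rot': array([2.23425068e-05, 9.73909910e-01, 2.26934982e-01, 1.81952146e-05]), 'wrist_force': array([ 0.10885859, -0.05844419,  0.995213  ]), 'moment': array([ 0.04382909, -0.03549059, -0.01191321]), 'grasp_force': 0.0, 'grip_width': 0.08570327529179096}
```

View pics/top.png

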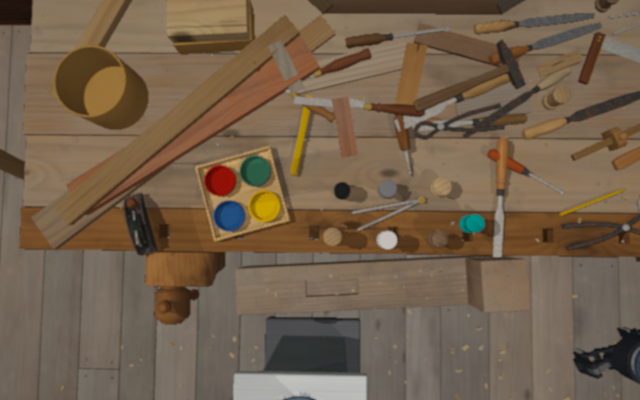

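View pics/scene.png

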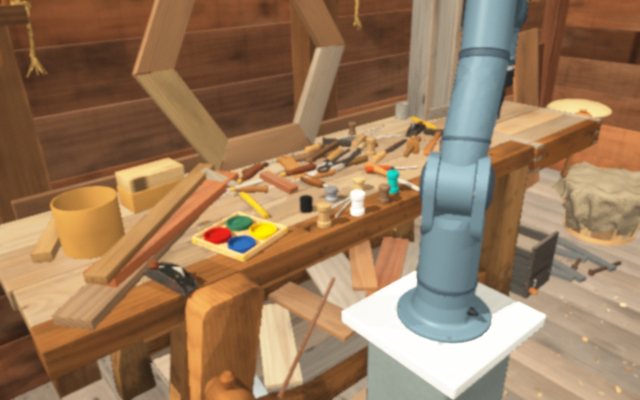

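Top view, candidates:
- Tall pale: (331,236).
- Short pale: (442,187). Another small pale item at (558,96) lies in the clutter and is too far away to be the row part.
- Dark: (438,239).
- Black roller: (342,190).
- Look-alikes to leave: white (387,240), grey (388,189), turquoise (472,223).
- Dishes: red (221,180), green (256,171), blue (230,215), yellow (265,206).

I'll confirm these in a crop and hover over the row with the wrist camera.

```bash
cat >> h.py <<'E'
def quat(yaw):  # tool down, tool y axis at angle yaw from world -y
    return [0,np.cos(yaw/2),np.sin(yaw/2),0]
E
python3 - <<'E'
from h import *
im=cv2.imread('pics/top.png')
cv2.imwrite('pics/crop.png',cv2.resize(im[80:260,310:580],None,fx=2.9,fy=2.9,interpolation=cv2.INTER_CUBIC))
c=robot.calibration('top')
for n,u,v,z in [('tall',331,236,.07),('short',442,187,.04),('dark',438,239,.055),('roller',342,190,.048),('far',558,96,.04),('turq',472,223,.07)]: print(n,np.round(ray(c,u,v,z),3))
for i,p in enumerate([(.5,-.33,.32),(.53,-.09,.32)]):
    robot.move_ptp(list(p),quat(0)); robot.pause(.2)
    w=robot.calibration('wrist'); save('wrist',f'w{i}'); print(w['position'], robot.state()['t'])
    for l in ['bobbin_tall','bobbin_short','bobbin_dark','roller_black','bobbin_white']:
        print(l,[(np.round(d['at'],3).tolist(),round(d['p'],2),[int(x) for x in proj(w,d['at'])]) for d in robot.search_frame('wrist',l)][:4])
a,b=cv2.imread('pics/w0.png'),cv2.imread('pics/w1.png')
cv2.imwrite('pics/w01.png',cv2.resize(np.vstack([a,b]),(480,600),interpolation=cv2.INTER_AREA))
E
```

```text
tall [ 0.479 -0.071  0.07 ]
short [ 0.597 -0.331  0.04 ]
dark [ 0.475 -0.319  0.055]
roller [ 0.587 -0.096  0.048]
far [ 0.817 -0.606  0.04 ]
turq [ 0.512 -0.393  0.07 ]
[ 0.57949997 -0.33059673  0.43995137] 2.625
bobbin_tall [([0.483, -0.083, 0.074], 0.73, [93, 177]), ([0.52, -0.397, 0.065], 0.71, [380, 141])]
bobbin_short [([0.604, -0.332, 0.042], 0.68, [321, 59])]
bobbin_dark [([0.481, -0.321, 0.055], 0.8, [311, 174])]
roller_black [([0.595, -0.104, 0.047], 0.9, [106, 68])]
bobbin_white [([0.48, -0.21, 0.069], 0.71, [210, 178])]
[ 0.61041406 -0.09154319  0.44026038] 4.0833
bobbin_tall [([0.488, -0.074, 0.071], 0.81, [304, 198]), ([0.515, -0.386, 0.063], 0.77, [582, 172])]
bobbin_short [([0.604, -0.324, 0.042], 0.57, [530, 89])]
bobbin_dark [([0.482, -0.313, 0.049], 0.89, [506, 196])]
roller_black [([0.592, -0.094, 0.045], 0.92, [321, 101]), ([0.641, 0.116, 0.005], 0.68, [141, 57])]
bobbin_white [([0.483, -0.2, 0.07], 0.91, [415, 201])]
```

View pics/crop.png

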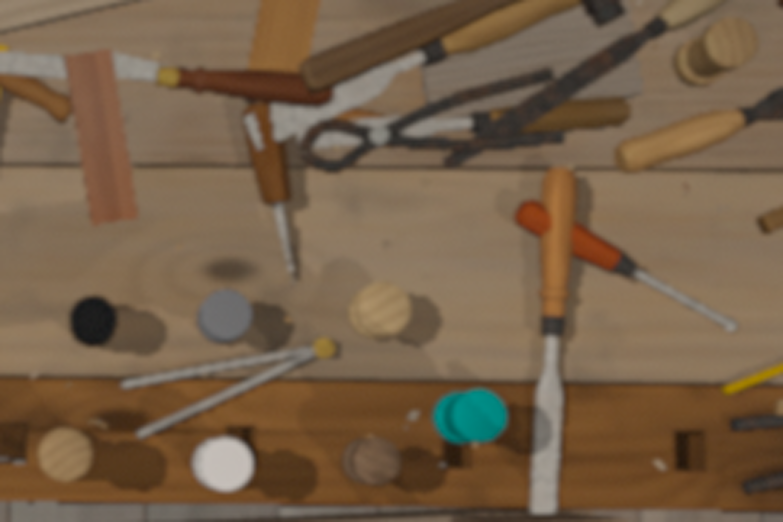

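View pics/w01.png

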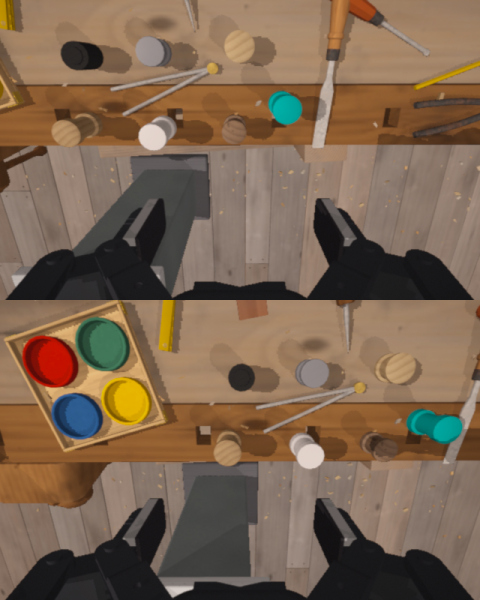

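The crop and the wrist views (tall at lower-image (228,448), roller (241,377), short (398,368), dark (380,446)) confirm the identities. The extra pale bobbin lies in the clutter at top-camera (558,96), with a different shape, so it isn't a kit part. I'll pick the tall one first.

```bash
cat >> h.py <<'E'
names=['red','green','blue','yellow']
# two measurements each (top, scene); similarity-free fit of the square, side 89 mm
M=np.array([[.616,.203],[.637,.1145],[.531,.1795],[.553,.091]])
L=np.array([[1,1],[1,-1],[-1,1],[-1,-1]])*.0445   # local layout
A=L-L.mean(0);B=M-M.mean(0); U,_,V=np.linalg.svd(A.T@B); Rt=(U@V)
D=dict(zip(names,L@Rt+M.mean(0)))
P=dict(tall=((.482,-.073),.055,90,'red',60),short=((.602,-.332),.033,0,'yellow',-31),dark=((.480,-.318),.043,0,'blue',-31),roller=((.592,-.098),.034,90,'green',60))
HI=.21
def ori(p,deg):
    """tool down, closing line at deg from world x; the half turn with the least joint travel"""
    q0=np.array(robot.state()['joints']); best=None
    for k in (0,180):
        q=quat(np.radians(deg+90+k)); j=robot.inverse_kinematics(list(p),q)
        if j is None: continue
        c=np.abs(np.array(j)-q0).max()
        if best is None or c<best[0]: best=(c,q)
    return best[1]
def pick(n):
    (x,y),g,a,_,_=P[n]; robot.open()
    q=ori((x,y,HI),a); robot.move_ptp([x,y,HI],q)
    if robot.move_linear([x,y,g+.003],feed=.15,until_force=8): print('touch',robot.state()['tcp_pos'])
    robot.grasp(30); s=robot.state(); print(n,'grip',s['grip_width'],s['grasp_force'],'tcp',s['tcp_pos'],s['t'])
    robot.move_linear([x,y,HI],feed=.2); s=robot.state(); print('lifted',s['grip_width'],s['grasp_force'])
def place(n,off=(0,0)):
    _,g,_,d,b=P[n]; x,y=D[d]+np.array(off)
    robot.move_ptp([x,y,HI],ori((x,y,HI),b))
    z=.009+g+.003+.001
    robot.move_linear([x,y,z+.02],feed=.2); t=robot.move_linear([x,y,z],feed=.04,until_force=6)
    print('touch',t,robot.state()['tcp_pos'][2]-z); robot.open(); robot.pause(.2)
    robot.move_linear([x,y,HI],feed=.2); print('t',robot.state()['t'])
E
python3 - <<'E'
from h import *
print({k:np.round(v,3) for k,v in D.items()}, np.abs(L@Rt+M.mean(0)-M).max())
pick('tall'); save('scene','lift')
place('tall')
x,y=.57,.06
robot.move_ptp([x,y,.3],quat(0)); w=robot.calibration('wrist'); save('wrist','w2')
for l in ['bobbin_tall','dish_yellow','dish_green','dish_blue','dish_red']:
    print(l,[(np.round(d['at'],3).tolist(),round(d['p'],2),[int(v) for v in proj(w,d['at'])]) for d in robot.search_frame('wrist',l)][:2])
print(np.round([proj(w,[*D[n],.021]) for n in names]))
E
```

```text
{'red': array([0.616, 0.201]), 'green': array([0.639, 0.115]), 'blue': array([0.53 , 0.179]), 'yellow': array([0.552, 0.093])} 0.0017307413181325004
tall grip 0.039414563479365956 29.957399645936675 tcp [ 0.48265625 -0.07340233  0.05870786] 6.7667
lifted 0.03952524432435911 30.228689125506207
touch True -0.00018361533938282548
t 11.7583
bobbin_tall [([0.617, 0.196, 0.078], 0.97, [181, 119])]
dish_yellow [([0.554, 0.092, 0.005], 0.81, [295, 165])]
dish_green [([0.643, 0.114, 0.005], 0.87, [274, 89])]
dish_blue [([0.526, 0.18, 0.008], 0.79, [224, 188]), ([0.619, 0.192, 0.01], 0.51, [206, 111])]
dish_red [([0.622, 0.196, 0.009], 0.7, [203, 109])]
[[196. 115.]
 [271.  94.]
 [222. 188.]
 [294. 170.]]
```

View pics/w2.png

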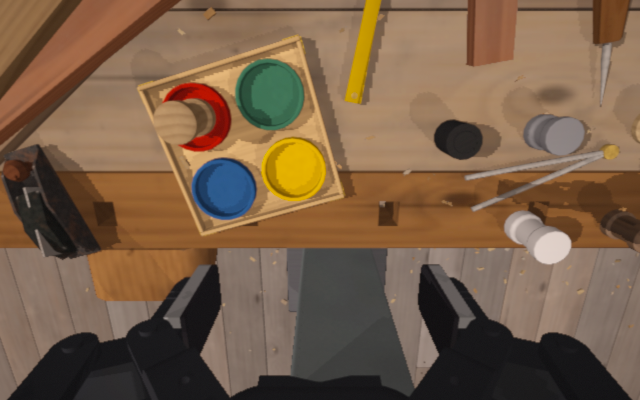

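The tall bobbin stands in the red dish: its top is at (177,121) and the dish centre at about (195,117). The projected dish centres match the picture. Next I'll do the other three.

Run:
```python
from h import *
for n in ('roller','short','dark'): pick(n); place(n)
robot.move_ptp([.57,.06,.34],quat(0)); robot.pause(.2); w=robot.calibration('wrist'); save('wrist','w3')
for l,d,h in [('bobbin_tall','red',.07),('bobbin_short','yellow',.04),('bobbin_dark','blue',.055),('roller_black','green',.048)]:
    print(l,[np.round(e['at'],3).tolist()+[round(e['p'],2)] for e in robot.search_frame('wrist',l)][:2],np.round(D[d],3),'top expected',np.round(proj(w,[*D[d],.009+h])),'bottom',np.round(proj(w,[*D[d],.009])))
save('top','top2')
for l in ('bobbin_tall','bobbin_short','bobbin_dark','roller_black','bobbin_white','bobbin_grey'): print(l,[np.round(e['at'],3).tolist()+[round(e['p'],2)] for e in robot.search_frame('top',l)][:3])
```

```text
roller grip 0.038393689038444395 30.157735347747803 tcp [ 0.59255007 -0.09809387  0.03767669] 15.5917
lifted 0.03774516338826442 30.1653653383255
touch True -0.00034753724311733375
t 20.575
short grip 0.04173886620944684 30.01272138208151 tcp [ 0.6025789  -0.33227691  0.03696816] 24.225
lifted 0.041640415218696755 30.38204634329304
touch True -0.00010788423420461657
t 29.8917
dark grip 0.03513471127153731 29.6010490169283 tcp [ 0.48007966 -0.31839881  0.04662003] 33.4167
lifted 0.03510724014287074 29.92645227815956
touch False -0.00020011067413665956
t 39.3333
bobbin_tall [[0.619, 0.196, 0.082, 0.84]] [0.616 0.201] top expected [190. 117.] bottom [209. 112.]
bobbin_short [[0.556, 0.088, 0.052, 0.88]] [0.552 0.093] top expected [294. 169.] bottom [296. 162.]
bobbin_dark [[0.539, 0.181, 0.06, 0.6]] [0.53  0.179] top expected [221. 190.] bottom [232. 178.]
roller_black [[0.639, 0.112, 0.057, 0.65], [0.598, -0.196, 0.044, 0.32]] [0.639 0.115] top expected [271.  95.] bottom [276.  94.]
bobbin_tall [[0.516, -0.396, 0.074, 0.64]]
bobbin_short [[0.553, 0.088, 0.044, 0.73]]
bobbin_dark []
roller_black []
bobbin_white [[0.476, -0.2, 0.067, 0.81]]
bobbin_grey [[0.593, -0.2, 0.046, 0.55]]
```

View pics/w3.png

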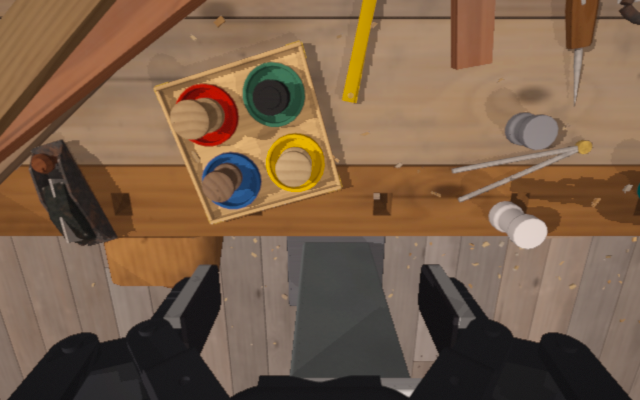

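All four stand in their dishes: tall (190,119), roller (271,97), dark (217,186), short (293,167). White and grey haven't moved. I'll check the centring in one enlarged overlay.

Run:
```python
from h import *
w=robot.calibration('wrist'); im=cv2.imread('pics/w3.png')
x0,y0,s=140,30,3.7
c=cv2.resize(im[30:230,140:350],None,fx=s,fy=s,interpolation=cv2.INTER_CUBIC)[:600,:800]
t=np.linspace(0,2*np.pi,60)
def circ(p,z,r,col):
    q=np.array([proj(w,[p[0]+r*np.cos(a),p[1]+r*np.sin(a),z]) for a in t]); cv2.polylines(c,[np.int32((q-[x0,y0])*s)],True,col,1)
for d,h,r in [('red',.07,.021),('yellow',.04,.022),('blue',.055,.019),('green',.048,.02)]:
    circ(D[d],.021,.0385,(255,255,255)); circ(D[d],.009+h,r,(255,0,255))
cv2.imwrite('pics/ov.png',c)
```

```text
(no output)
```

View pics/ov.png

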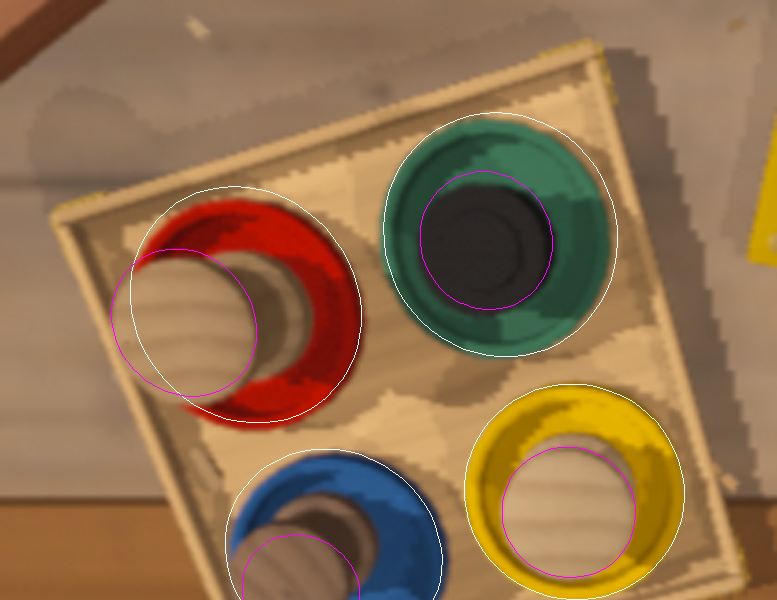

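The overlay shows every part upright and within about 4 mm of its dish centre. I'm handing in.

```bash
python3 -c "
from cell import robot
print(robot.finish_job())"
```

```text
the job is handed in; nothing more can be done
None
```

I packed and handed in the kit at about 40 s: the tall, short and dark bobbins and the roller stand upright in the red, yellow, blue and green dishes, within about 4 mm of centre in the last picture, with the white and grey bobbins unmoved; the call returned no verdict.

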